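Clamp a guitar neck blank against the stop in a bench vise

TASK

A guitar neck blank lies loose between the open jaws of the bench vise. Slide it along the jaws until its end rests against the stop plate, then turn the vise's tommy bar clockwise (as seen from the handle end) until the sliding jaw grips the blank firmly without crushing it. The blank stays flat on the bed and up against the stop, and the other things on the bench are left alone.

Things in the scene. Friction and masses are not known exactly. Their poses are not given: they have to be found in the camera images.
- vise: Red bench vise fixed to the bench, 190 x 150 mm. Origin: underside, bench level; x runs level from the fixed jaw to the handle, y along the jaw faces, z up. Bed under the blank: z 125 mm, x -130 to 60, y -65 to 65. Fixed jaw: x -128 to -70 mm (its face), y -60 to 60, top z 165. A collar reaches x 66; beyond it only the 22 mm screw, 100 mm up, leads to the handle
- jaw: Sliding jaw, 120 mm wide (y -60 to 60 mm), 53 mm deep, 40 mm tall on the bed (top 165 mm above the bench). Origin: at the foot of its clamping face, mid width; axes as the vise's; it occupies x 0 to 53 mm from its face and travels towards -x of the vise as it closes
- handle (a joint): Turn of the tommy bar (rad) about the level screw, growing clockwise seen from the handle end, which closes the jaw by 24 mm per turn. At 0 bar_end_a is on top and the jaws are 70 mm apart; at 1.57 bar_end_a points along +y of the vise. The bar rubs (about 0.25 N m to turn it freely); the screw stays where it is left
- hub (a point): Centre of the tommy bar, on the screw axis, 100 mm above the bench, 165 mm from the sliding jaw's face along +x of the vise; it moves with the jaw. Hub 36 mm diameter and 36 mm long. The bar is a 14 mm steel rod that crosses the hub square to the screw
- bar_end_a (a point): Centre of the 20 mm ball at one end of the tommy bar, 75 mm from the hub centre
- bar_end_b (a point): Centre of the 20 mm ball at the other end of the tommy bar, 75 mm from the hub centre
- blank: Heel blank of a guitar neck: pale wood block 160 mm long (its y), 44 mm wide (its x, between the jaws), 45 mm tall with a dark fretted fingerboard on top, about 0.35 kg. Origin: centre of its underside. It lies on the bed and its +y end sticks out beyond the jaws
- blank_end (a point): Centre of the blank's -y end face, the one that goes against the stop
- stop_face (a point): A point on the face of the steel stop plate fixed beside the fixed jaw (axes as the vise's): the face is square to the vise's y at y = -75 mm and looks to +y; the plate is 10 mm thick, reaches from x = -106 to -29 mm and from 130 to 170 mm above the bench
- tape: Bystander: roll of masking tape lying flat, 100 mm diameter, 25 mm high; origin at the centre of its underside
- glue: Bystander: standing glue bottle, 60 mm diameter, 150 mm tall; origin at the centre of its underside
- driver: Bystander: screwdriver lying on the bench, 200 mm long along its x; origin under its middle
Mind the look-alikes: they are no part of the job. There is more than one size of the blank; the job needs the smallest.

How it is judged:
By the outcome, as a careful person would: the job done as asked, in the order asked, and still so for the second after the job is handed in, with the robot touching nothing.
It also fails if it takes over 72 s, if anything falls off the work surface, if the arm or the gripper's body presses on something with over 40 N, if the wrist force passes 120 N, or if a joint passes its speed limit or range.

ROBOT

A 6-joint arm with a two-finger parallel gripper is mounted at the origin on the work surface. World frame = base frame: x ahead of the robot, y to its left, z up, the work surface at z = 0. Lengths are in mm, angles in rad, forces in N, time in s.
With the tool pointing down it reaches from about 350 to 975 mm from the base axis. Payload 7.1 kg.
Tool frame: the origin (TCP) lies at the very end of the fingers, on their centre line; the grasp point (between the pads) lies ctrl.hold_point_z behind it (ctrl.hold_point_z is the distance from the TCP to the grasp point, in mm); z points along the fingers, y is the line along which they close (so a half turn about z gives the same grasp; the last joint's range is limited). The gripper opens to 88 mm and grips with 3 to 60 N. Pads are 20 mm wide; open, the fingers measure 115 mm over their backs; the gripper's body (75 mm by 178 mm) begins 61 mm behind the grasp point.
Start: joints at [1.266, 0.423, 1.63, -0, 1.089, -0.019], TCP at [176.171, 599.64, 222.675] pointing down, gripper open.
Joint ranges: [-3, 3], [-0.9, 2.11], [0.09, 2.58], [-1.31, 4.45], [0.11, 2.69], [-2.54, 2.54]. Speed limits (rad/s): [2.39, 2.39, 3.01, 3.14, 3.14, 3.14].

INTERFACE

Orientations are given as a rotation vector (axis times angle).
In Python, from workcell import ctrl gives the robot as it stands. The module is installed in compiled form; this text tells all that it offers.
- The arm moves only by the shell command python3 -m creep 'ROWS'. ROWS is JSON, a list of rows, each an object with "translation": the shift along the tool's x, y, z in mm, a list of three; "angular": the turn, a rotation vector about the tool's x, y, z in rad, a list of three; "jaw": the opening, from 0 (shut) to 1 (fully open). A call has exactly 8 rows; each row is the pose to reach, as a shift and turn from the pose commanded when the call began, along the tool's axes at that moment; what a row does not reach only later rows make up. A row lasts 1/8 s, in which the tool goes at most 62.5 mm and 10.7 degrees, less where a joint would pass 70% of its speed; a pose out of reach is approached as far as the arm can. A call with a gripper value outside its range is refused whole. The fingers move at their own pace and stop on an object; the grip force is fixed at half the most. Time passes only in rows, so rows that repeat a pose let the fingers close, or fill a call up. It gives the time, the measured TCP pose, the force, the opening and the grip force at its end, in the units of the state.
- ctrl.get_obs(): the state, without advancing time (a new reading comes with each control period).
- ctrl.get_image(name): name is "scene" or "side" or "wrist"; returns the picture (384x512x3 uint8, red, green, blue); there is no depth.
- ctrl.camera_info(name): a dict with "camera_matrix" (3x3 intrinsics, pixels), "world_from_camera" (4x4, takes a point from camera to world coordinates). Camera axes: x right, y up, looking along -z (the intrinsics and any distortion apply to the point x, -y, -z); pixel columns grow to the right and rows downward; lengths in mm; the calibration is good to about 2 mm. A picture is of the moment at which its call begins: read the wrist's pose just before it. camera_info takes no time and is no camera call; for the wrist camera it gives the pose at the moment of the call.
- ctrl.close_job(): hands the job in; it is judged then, once.
Trained networks look in the newest picture that a camera, given by its name, has taken for a name from the list of things; names that differ only in an ending like _2 or _b are one class to them, and where a whole thing is asked for, a point or a joint stands for the part that bears it (a point fixed in the world has none). Each returns a list of dicts, best first, with "score" (0 to 1); they miss things now and then, are a little off and sometimes report something else, mostly with a low value. They report only what shows in the picture. A call takes as long as a camera call. They do not tell look-alikes from the thing itself.
- ctrl.look_for(camera, label): "rect" ([left, top, right, bottom] in pixels, round what is visible of it).
The state is a dict: "t": time; "qpos": joint angles; "qvel": joint speeds; "joint_torque": joint torques, N m; "ee_pos": TCP position; "orientation": TCP orientation; "ft_force": force on the tool from outside, world axes, zero at the start; "moment": the same for the moment, N m; "width": finger opening in mm; "grasp_force": force on a finger pad.
Only numpy, scipy, OpenCV 4.12 (cv2) and the standard library are available. Lean on these libraries where they do the work, as an engineer would, in place of code of your own. Each camera call takes 0.05 s, during which the arm holds its last target. There are 200 camera calls.

## Working session

There is one attempt and no reset: what is moved stays moved. The work goes in short steps, Python scripts to look and compute and a shell command to move; the robot and the scene stay as the last step left them, time stands still between calls to the robot, and variables do not carry over. Pictures are saved under pics/ and viewed, at most 10 in all, crops included, and the job is handed in when it is done.

```bash
mkdir -p pics
python3 - <<'E'
from workcell import ctrl
import cv2
print(ctrl.get_obs(), ctrl.hold_point_z)
for c in ["scene","side"]:
    im=ctrl.get_image(c); cv2.imwrite(f"pics/{c}0.png",im[:,:,::-1])
    i=ctrl.camera_info(c); print(c,i)
    for l in ["vise","jaw","handle","blank","bar_end_a","stop_face","tape","glue","driver"]:
        print(l,[(round(d["score"],2),[round(v) for v in d["rect"]]) for d in ctrl.look_for(c,l)][:4])
E
```

```text
{'t': 0.0, 'qpos': array([ 1.26603678e+00,  4.23847010e-01,  1.63069192e+00, -5.43273824e-06,
        1.08861007e+00, -1.90085150e-02]), 'qvel': array([-0.00087017,  0.00064834,  0.00064714, -0.00051762,  0.00069795,
        0.00112582]), 'joint_torque': array([ 1.42732515e-03, -5.44624472e+01, -2.73665321e+01,  6.42544683e-02,
        2.28116359e-02, -1.36364492e-04]), 'ee_pos': array([175.98626886, 599.12316377, 221.89709832]), 'orientation': array([-4.47292013e-01, -3.10933790e+00,  2.41377881e-03]), 'ft_force': array([-0.10260911,  0.6561174 ,  0.3748148 ]), 'moment': array([-0.02872383, -0.06431888, -0.04289586]), 'grasp_force': 0.0, 'width': 87.94182728293502} 18.700000000000003
scene {'camera_matrix': array([[390.10819125,   0.        , 253.46037003],
       [  0.        , 390.10819125, 191.64796054],
       [  0.        ,   0.        ,   1.        ]]), 'world_from_camera': array([[ 7.27715515e-01, -3.56359763e-01,  5.86035707e-01,
         1.16171267e+03],
       [ 6.85858399e-01,  3.84722369e-01, -6.17727250e-01,
        -6.91992109e+02],
       [-5.32790885e-03,  8.51467215
[... 833 characters left out ...]
-1.88803926e-01,
         3.23853717e+02],
       [-2.68306286e-01,  6.44375249e-01, -7.16095158e-01,
        -7.96257650e+02],
       [-1.52899260e-02,  7.40408952e-01,  6.71982740e-01,
         8.59521856e+02],
       [ 0.00000000e+00,  0.00000000e+00,  0.00000000e+00,
         1.00000000e+00]])}
vise []
jaw []
handle [(0.48, [244, 154, 282, 185])]
blank [(0.97, [241, 184, 294, 218]), (0.91, [193, 144, 215, 196]), (0.74, [167, 199, 238, 258]), (0.3, [244, 153, 313, 253])]
bar_end_a [(0.65, [244, 151, 282, 183])]
stop_face [(0.85, [243, 151, 314, 252])]
tape [(0.72, [258, 136, 285, 154])]
glue [(0.72, [341, 290, 373, 335]), (0.46, [260, 137, 284, 155])]
driver [(0.96, [240, 310, 270, 384])]
```

Run:
```python
import cv2,numpy as np
a=cv2.imread("pics/scene0.png")[130:300,150:400]; b=cv2.imread("pics/side0.png")[120:280,150:350]
cv2.imwrite("pics/a1.png",cv2.resize(a,None,fx=3.2,fy=3.2,interpolation=cv2.INTER_CUBIC)[:600])
cv2.imwrite("pics/b1.png",cv2.resize(b,None,fx=3.7,fy=3.7,interpolation=cv2.INTER_CUBIC)[:600])
```

```text
(no output)
```

View pics/a1.png

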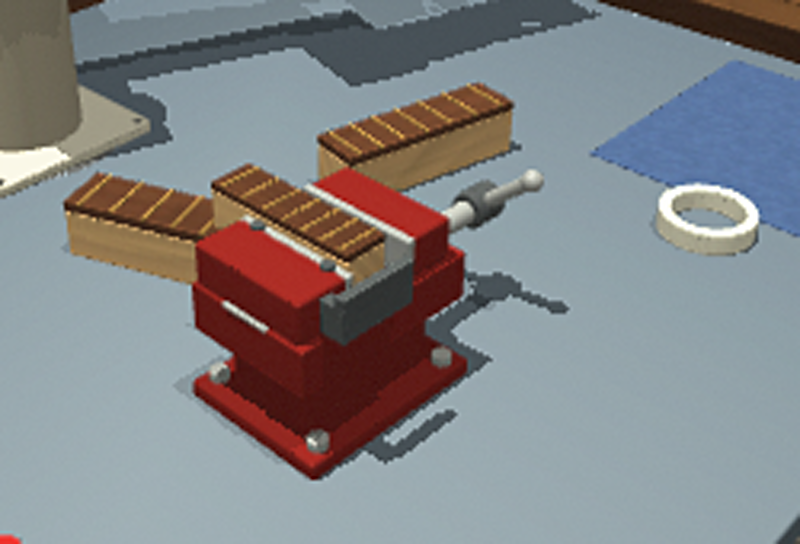

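View pics/b1.png

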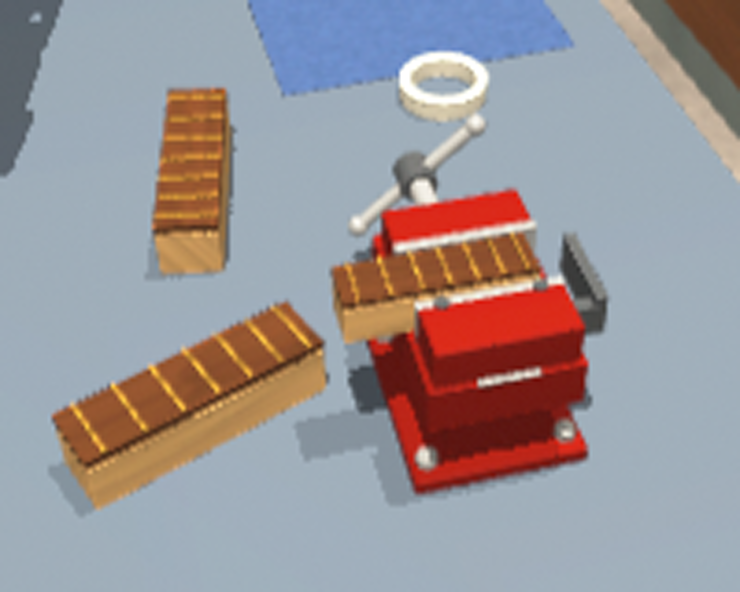

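The frames show the vise with the smallest blank between the jaws and two larger look-alikes outside. The stop is on the vise's right (-y). The hub is at scene crop (483,203) and side crop (415,174). The bar's balls are at side (477,124) and (358,225). Next I'll fit the poses from these points.

```bash
cat > h.py <<'E'
import numpy as np
from scipy.optimize import least_squares
from workcell import ctrl
CI={c:ctrl.camera_info(c) for c in("scene","side")}
def proj(c,P,ci=None):
    ci=ci or CI[c]; T=np.linalg.inv(ci["world_from_camera"]); p=T[:3,:3]@P+T[:3,3]
    p=ci["camera_matrix"]@np.array([p[0],-p[1],-p[2]]); return p[:2]/p[2]
def unc(c,u): return np.array(u)/3.2+[150,130] if c=="scene" else np.array(u)/3.7+[150,120]
def vw(v,P):
    c,s=np.cos(v[2]),np.sin(v[2]); return np.array([v[0]+c*P[0]-s*P[1],v[1]+s*P[0]+c*P[1],P[2]])
E
cat > fit.py <<'E'
from h import *
F=[("scene",(195,240),(-128,60,165)),("scene",(315,307),(-128,-60,165)),("scene",(343,308),(-106,-85,170)),("scene",(343,345),(-106,-85,130)),("scene",(412,264),(-29,-85,170)),
("side",(420,345),(-128,60,165)),("side",(583,328),(-128,-60,165)),("side",(605,298),(-106,-85,170)),("side",(565,234),(-29,-75,170))]
J=[("scene",(305,188),(0,60,165)),("scene",(352,170),(53,60,165)),("scene",(448,216),(53,-60,165)),("scene",(412,242),(0,-60,165)),("scene",(483,203),(165,0,100)),
("side",(383,213),(53,60,165)),("side",(515,190),(53,-60,165)),("side",(535,225),(0,-60,165)),("side",(395,250),(0,60,165)),("side",(415,174),(165,0,100))]
B=[("scene",(212,183),(-1,1)),("scene",(250,165),(1,1)),("scene",(385,238),(1,-1)),("scene",(345,262),(-1,-1)),("side",(333,268),(1,1)),("side",(340,310),(-1,1)),("side",(530,235),(1,-1))]
def res(p):
    v=p[:3]; r=[]
    for c,u,P in F: r+=list(proj(c,vw(v,P))-unc(c,u))
    for c,u,P in J: r+=list(proj(c,vw(v,(P[0]-70+p[3],P[1],P[2])))-unc(c,u))
    for c,u,s in B:
        P=vw((p[4],p[5],p[6]),(22*s[0],p[7]*s[1],0)); r+=list(proj(c,vw(v,(P[0],P[1],170)))-unc(c,u))
    hx=165-70+p[3]
    for c,u,k in [("side",(477,124),-1),("side",(358,225),1),("scene",(532,180),-1)]:
        r+=list(proj(c,vw(v,(hx,k*75*np.sin(p[8]),100+k*75*np.cos(p[8]))))-unc(c,u))
    return np.array(r)
best=None
for yaw in np.arange(-3,3.2,.5):
  for th in(0.8,2.3,-.8):
    s=least_squares(res,[450,150,yaw,65,-45,20,0,80,th],loss="soft_l1",x_scale=[50,50,.3,10,10,10,.1,10,.5])
    if best is None or s.cost<best.cost: best=s
print(best.cost,np.round(best.x,3)); print(np.round(res(best.x).reshape(-1,2),1).tolist())
v=best.x[:3]; print("hub",vw(v,(95+best.x[3],0,100)),"stop",vw(v,(-48,-75,150)))
E
python3 fit.py
```

```text
23.951016062776684 [ 5.85843e+02 -4.85700e+01 -4.75900e+00  5.94940e+01 -4.64820e+01
  3.19970e+01 -3.00000e-03  8.13780e+01  2.30100e+00]
[[-0.7, 0.2], [-5.8, -0.4], [-0.3, -1.8], [-0.3, 0.3], [0.8, -1.3], [3.0, 1.5], [0.5, -1.3], [0.5, -1.4], [-0.8, -0.9], [-0.8, -0.5], [-1.5, -1.8], [1.2, 0.4], [-1.6, 0.2], [-1.0, 0.9], [-0.7, -1.9], [0.8, -1.7], [0.6, -0.4], [-0.1, -0.8], [0.7, -0.0], [-1.1, -0.1], [-0.5, -0.2], [-0.1, 0.4], [-0.2, -0.1], [-0.0, -0.9], [1.1, -1.9], [0.1, -0.7], [-0.1, -0.5], [0.9, -0.5], [0.2, 0.4]]
hub [592.98930059 105.75906495 100.        ] stop [658.5428439 -99.9876439 150.       ]
```

Fit is good, with blank half-length 81 and width 44 as specified. The vise is at (586,-49), yaw 1.524, the gap is about 60, and θ≈2.30 agrees with the gap. The blank needs about 27 mm along -y. Next step is to work out the approach move, aligning tool x with vise y and tool y with vise x.

```bash
cat > rel.py <<'E'
import sys; from h import *
from scipy.spatial.transform import Rotation as R
V=(585.8,-48.6,1.524)
o=ctrl.get_obs(); Ro=R.from_rotvec(o["orientation"])
c,s=np.cos(V[2]),np.sin(V[2])
Rd=R.from_matrix(np.array([[-s,c,0],[c,s,0],[0,0,-1.]]))
d=o["ee_pos"]-[V[0],V[1],0]
f=o["ft_force"]
print("t",round(o["t"],2),"TCP vise",np.round([c*d[0]+s*d[1],-s*d[0]+c*d[1],d[2]],1),"F vise",np.round([c*f[0]+s*f[1],-s*f[0]+c*f[1],f[2]],1),"q",np.round(o["qpos"],2))
if len(sys.argv)>1:
    t=[float(a) for a in sys.argv[1:4]]
    print("trans",np.round(Ro.inv().apply(vw(V,t)-o["ee_pos"]),1),"ang",np.round((Ro.inv()*Rd).as_rotvec(),3))
E
python3 rel.py -46.5 150 215
```

```text
t 1.0 TCP vise [628.4 439.5 222.7] F vise [-0.8 -0.8  0.2] q [ 1.27  0.42  1.63 -0.    1.09 -0.02]
trans [-441.  -587.2    7.7] ang [-0.     0.    -0.239]
```

```bash
python3 -m creep '[{"translation":[-55,-73,1],"angular":[0,0,-0.03],"jaw":0.15},{"translation":[-110,-147,2],"angular":[0,0,-0.06],"jaw":0.15},{"translation":[-165,-220,3],"angular":[0,0,-0.09],"jaw":0.15},{"translation":[-220,-293,4],"angular":[0,0,-0.12],"jaw":0.15},{"translation":[-276,-367,5],"angular":[0,0,-0.15],"jaw":0.15},{"translation":[-331,-440,6],"angular":[0,0,-0.18],"jaw":0.15},{"translation":[-386,-514,7],"angular":[0,0,-0.21],"jaw":0.15},{"translation":[-441,-587,8],"angular":[0,0,-0.239],"jaw":0.15}]'; python3 rel.py -46.5 150 215
```

```text
t: 2.0
ee_pos: [352.3, 129.7, 217.7]
orientation: [0.071, 3.139, 0.001]
ft_force: [0.9, -0.3, -0.5]
width: 14.3
grasp_force: 0.0
t 2.0 TCP vise [167.2 241.6 217.7] F vise [-0.3 -0.9 -0.5] q [ 0.32  0.05  2.15 -0.    0.94 -1.2 ]
trans [ -91.3 -213.9    2.7] ang [0.001 0.001 0.001]
```

```bash
python3 -m creep '[{"translation":[-22,-53,1],"angular":[0,0,0],"jaw":0.15},{"translation":[-44,-107,2],"angular":[0,0,0],"jaw":0.15},{"translation":[-66,-160,2],"angular":[0,0,0],"jaw":0.15},{"translation":[-91,-214,3],"angular":[0,0,0],"jaw":0.15},{"translation":[-91,-214,3],"angular":[0,0,0],"jaw":0.15},{"translation":[-91,-214,43],"angular":[0,0,0],"jaw":0.15},{"translation":[-91,-214,84],"angular":[0,0,0],"jaw":0.15},{"translation":[-91,-214,84],"angular":[0,0,0],"jaw":0.15}]'; python3 rel.py -46.5 95 133
python3 - <<'E'
from workcell import ctrl
import cv2,numpy as np
a=ctrl.get_image("scene")[130:300,150:400]; b=ctrl.get_image("side")[120:280,150:350]
f=lambda im:cv2.resize(np.ascontiguousarray(im[:,:,::-1]),(500,400),interpolation=cv2.INTER_CUBIC)[:, :400]
f=lambda im,w:cv2.resize(np.ascontiguousarray(im[:,:,::-1]),(w,300),interpolation=cv2.INTER_CUBIC)
cv2.imwrite("pics/c.png",np.hstack([f(a,420),f(b,375)]))
E
```

```text
t: 3.0
ee_pos: [430.0, -85.2, 131.3]
orientation: [-0.072, -3.134, -0.002]
ft_force: [0.3, -0.2, 0.2]
width: 13.1
grasp_force: 0.0
t 3.0 TCP vise [-43.9 154.  131.3] F vise [-0.2 -0.3  0.2] q [-0.22  0.3   2.09  0.    0.75 -1.75]
trans [-58.9  -2.7  -2. ] ang [ 0.001 -0.006  0.001]
```

View pics/c.png

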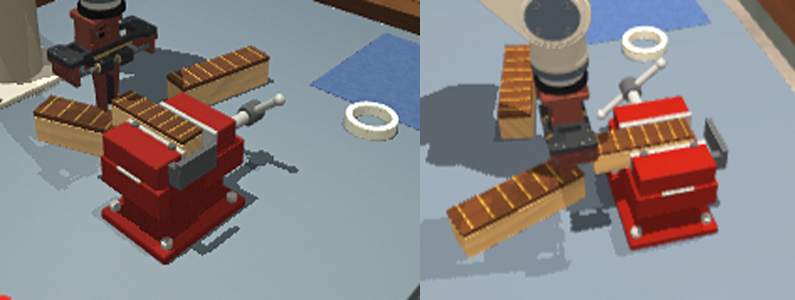

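The fingers are lined up in front of the blank's end (left panel around (105,95)) and clear of the look-alikes. Now I'll push.

```bash
python3 -m creep '[{"translation":[-15,-2,-1],"angular":[0,0,0],"jaw":0.15},{"translation":[-25,-2.5,-1],"angular":[0,0,0],"jaw":0.15},{"translation":[-31,-2.5,-1],"angular":[0,0,0],"jaw":0.15},{"translation":[-36,-2.5,-1],"angular":[0,0,0],"jaw":0.15},{"translation":[-41,-2.5,-1],"angular":[0,0,0],"jaw":0.15},{"translation":[-46,-2.5,-1],"angular":[0,0,0],"jaw":0.15},{"translation":[-50,-2.5,-1],"angular":[0,0,0],"jaw":0.15},{"translation":[-54,-2.5,-1],"angular":[0,0,0],"jaw":0.15}]'; python3 rel.py
```

```text
t: 4.1
ee_pos: [486.3, -91.6, 134.2]
orientation: [-0.073, -3.14, -0.0]
ft_force: [-18.0, -0.1, 10.7]
width: 13.1
grasp_force: 9.6
t 4.1 TCP vise [-47.6  97.4 134.2] F vise [-0.9 17.9 10.7] q [-0.21  0.37  1.98 -0.    0.8  -1.73]
```

```bash
python3 -m creep '[{"translation":[-1,0,0],"angular":[0,0,0],"jaw":0.15},{"translation":[-2,0,0],"angular":[0,0,0],"jaw":0.15},{"translation":[-3,0,0],"angular":[0,0,0],"jaw":0.15},{"translation":[-4,0,0],"angular":[0,0,0],"jaw":0.15},{"translation":[-4,0,0],"angular":[0,0,0],"jaw":0.15},{"translation":[-4,0,0],"angular":[0,0,0],"jaw":0.15},{"translation":[-4,0,0],"angular":[0,0,0],"jaw":0.15},{"translation":[-4,0,0],"angular":[0,0,0],"jaw":0.15}]'; python3 rel.py
```

```text
t: 5.1
ee_pos: [486.0, -91.4, 133.6]
orientation: [-0.073, -3.132, -0.001]
ft_force: [-17.3, -0.7, 13.1]
width: 13.1
grasp_force: 8.5
t 5.1 TCP vise [-47.4  97.6 133.6] F vise [-1.5 17.2 13.1] q [-0.21  0.37  1.97 -0.    0.81 -1.73]
```

Contact force of 17 N at about the expected stop position. I'll back off and look.

```bash
python3 -m creep '[{"translation":[6,0,0],"angular":[0,0,0],"jaw":0.15},{"translation":[16,0,0],"angular":[0,0,0],"jaw":0.15},{"translation":[36,0,0],"angular":[0,0,0],"jaw":0.15},{"translation":[46,0,-40],"angular":[0,0,0],"jaw":0},{"translation":[46,30,-80],"angular":[0,0,0],"jaw":0},{"translation":[46,80,-100],"angular":[0,0,0],"jaw":0},{"translation":[26,130,-100],"angular":[0,0,0],"jaw":0},{"translation":[6,170,-100],"angular":[0,0,0],"jaw":0}]'; python3 rel.py 156 -95 240
python3 - <<'E'
from workcell import ctrl
import cv2,numpy as np
a=ctrl.get_image("scene")[160:250,190:340]; b=ctrl.get_image("side")[145:235,230:330]
f=lambda im,w:cv2.resize(np.ascontiguousarray(im[:,:,::-1]),(w,380),interpolation=cv2.INTER_CUBIC)
cv2.imwrite("pics/d.png",np.hstack([f(a,440),f(b,360)]))
E
```

```text
t: 6.1
ee_pos: [493.2, 80.2, 235.1]
orientation: [0.073, 3.138, 0.001]
ft_force: [0.4, -1.3, -1.1]
width: 0.2
grasp_force: 0.0
t 6.1 TCP vise [124.3  98.6 235.1] F vise [-1.3 -0.4 -1.1] q [ 0.14  0.22  1.89  0.    1.02 -1.39]
trans [-193.6   31.6   -4.3] ang [0.001 0.003 0.001]
```

View pics/d.png

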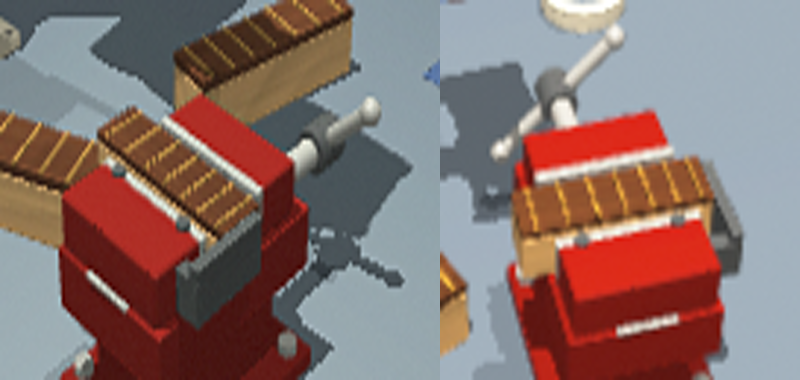

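The blank now sits against the stop plate (left panel (235,235), right panel (715,200)) and the upper ball points away from the robot. Next I put closed fingers behind that ball and stroke it over the top.

```bash
python3 -m creep '[{"translation":[-47,10,0],"angular":[0,0,0],"jaw":0},{"translation":[-95,20,0],"angular":[0,0,0],"jaw":0},{"translation":[-142,31,0],"angular":[0,0,0],"jaw":0},{"translation":[-190,31,0],"angular":[0,0,0],"jaw":0},{"translation":[-192,31,20],"angular":[0,0,0],"jaw":0},{"translation":[-192,31,60],"angular":[0,0,0],"jaw":0},{"translation":[-192,31,97],"angular":[0,0,0],"jaw":0},{"translation":[-192,31,97],"angular":[0,0,0],"jaw":0}]'; python3 rel.py
python3 - <<'E'
from workcell import ctrl
import cv2,numpy as np
a=ctrl.get_image("scene")[130:230,230:380]; b=ctrl.get_image("side")[115:215,220:330]
f=lambda im,w:cv2.resize(np.ascontiguousarray(im[:,:,::-1]),(w,380),interpolation=cv2.INTER_CUBIC)
cv2.imwrite("pics/e.png",np.hstack([f(a,440),f(b,360)]))
E
```

```text
t: 7.2
ee_pos: [681.5, 99.3, 133.3]
orientation: [-0.074, -3.133, 0.002]
ft_force: [0.3, -0.5, -0.3]
width: 0.5
grasp_force: 0.0
t 7.2 TCP vise [152.2 -88.7 133.3] F vise [-0.5 -0.4 -0.3] q [ 0.13  0.62  1.53  0.    1.   -1.4 ]
```

View pics/e.png

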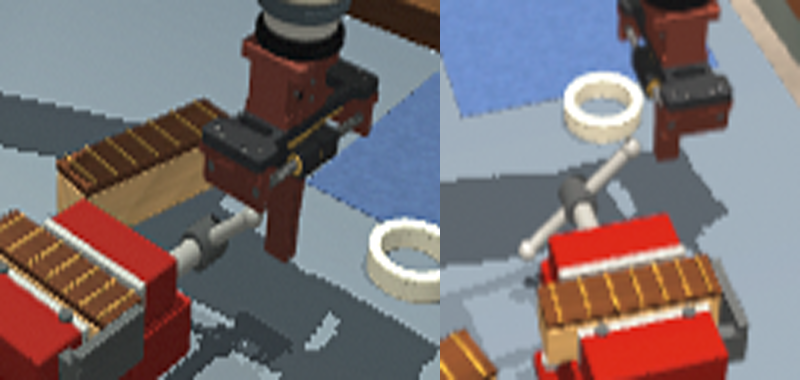

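Fingers sit just behind the upper ball (left (285,230), right (665,150)). Starting the stroke.

```bash
python3 -m creep '[{"translation":[13,0,0],"angular":[0,0,0],"jaw":0},{"translation":[25,0,0],"angular":[0,0,0],"jaw":0},{"translation":[37,-1,0],"angular":[0,0,0],"jaw":0},{"translation":[49,-2,-2],"angular":[0,0,0],"jaw":0},{"translation":[61,-3,-7],"angular":[0,0,0],"jaw":0},{"translation":[72,-3,-12],"angular":[0,0,0],"jaw":0},{"translation":[85,-4,-14],"angular":[0,0,0],"jaw":0},{"translation":[98,-5,-13],"angular":[0,0,0],"jaw":0}]'; python3 rel.py
```

```text
t: 8.3
ee_pos: [587.4, 100.1, 151.2]
orientation: [0.073, 3.138, 0.001]
ft_force: [4.5, 1.7, 2.1]
width: 1.1
grasp_force: 2.7
t 8.3 TCP vise [148.7   5.4 151.2] F vise [ 2.  -4.4  2.1] q [ 0.15  0.47  1.75  0.    0.92 -1.38]
```

```bash
python3 -m creep '[{"translation":[15,-1,11],"angular":[0,0,0],"jaw":0},{"translation":[25,-2,20],"angular":[0,0,0],"jaw":0},{"translation":[32,-3,31],"angular":[0,0,0],"jaw":0},{"translation":[43,-4,44],"angular":[0,0,0],"jaw":0},{"translation":[48,-5,54],"angular":[0,0,0],"jaw":0},{"translation":[48,-6,64],"angular":[0,0,0],"jaw":0},{"translation":[46,-6,71],"angular":[0,0,0],"jaw":0},{"translation":[42,-7,78],"angular":[0,0,0],"jaw":0}]'; python3 rel.py
```

```text
t: 9.3
ee_pos: [542.9, 94.9, 71.5]
orientation: [-0.073, -3.137, 0.0]
ft_force: [-1.6, 1.4, 6.4]
width: 0.3
grasp_force: 3.0
t 9.3 TCP vise [141.3  49.5  71.5] F vise [1.3 1.6 6.4] q [ 0.15  0.54  1.88  0.    0.73 -1.37]
```

```bash
python3 -m creep '[{"translation":[-2,0,2],"angular":[0,0,0],"jaw":0},{"translation":[-4,0,4],"angular":[0,0,0],"jaw":0},{"translation":[-6,-1,6],"angular":[0,0,0],"jaw":0},{"translation":[-8,-1,8],"angular":[0,0,0],"jaw":0},{"translation":[-8,-1,8],"angular":[0,0,0],"jaw":0},{"translation":[-8,-1,8],"angular":[0,0,0],"jaw":0},{"translation":[5,-1,0],"angular":[0,0,0],"jaw":0},{"translation":[20,-1,-20],"angular":[0,0,0],"jaw":0}]'; python3 rel.py
python3 - <<'E'
from workcell import ctrl
import cv2,numpy as np
a=ctrl.get_image("scene")[130:230,230:380]; b=ctrl.get_image("side")[115:215,220:330]
f=lambda im,w:cv2.resize(np.ascontiguousarray(im[:,:,::-1]),(w,380),interpolation=cv2.INTER_CUBIC)
cv2.imwrite("pics/f.png",np.hstack([f(a,440),f(b,360)]))
E
```

```text
t: 10.3
ee_pos: [523.3, 94.5, 91.8]
orientation: [-0.074, -3.138, 0.001]
ft_force: [0.5, 0.1, 0.5]
width: 0.5
grasp_force: 0.0
t 10.3 TCP vise [140.   69.1  91.8] F vise [ 0.1 -0.5  0.5] q [ 0.16  0.48  1.92 -0.    0.74 -1.37]
```

View pics/f.png

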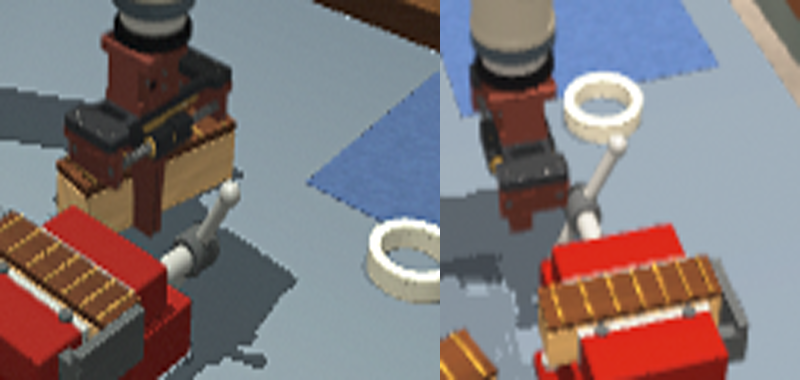

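The ball is now up and slightly away (left (230,190), right (618,145)), α≈-28°, i.e. about 200° turned and a gap near 48. Repeating from behind.

```bash
python3 -m creep '[{"translation":[0,0,-55],"angular":[0,0,0],"jaw":0},{"translation":[0,0,-110],"angular":[0,0,0],"jaw":0},{"translation":[-45,1,-118],"angular":[0,0,0],"jaw":0},{"translation":[-95,2,-118],"angular":[0,0,0],"jaw":0},{"translation":[-144,2,-118],"angular":[0,0,0],"jaw":0},{"translation":[-148,2,-90],"angular":[0,0,0],"jaw":0},{"translation":[-148,2,-50],"angular":[0,0,0],"jaw":0},{"translation":[-148,2,-50],"angular":[0,0,0],"jaw":0}]'; python3 rel.py
```

```text
t: 11.4
ee_pos: [670.6, 89.4, 138.5]
orientation: [-0.073, -3.134, 0.002]
ft_force: [-0.9, -1.2, -0.1]
width: 0.5
grasp_force: 0.0
t 11.4 TCP vise [141.8 -78.2 138.5] F vise [-1.2  0.8 -0.1] q [ 0.12  0.59  1.56 -0.    1.   -1.41]
```

```bash
python3 -m creep '[{"translation":[15,0,0],"angular":[0,0,0],"jaw":0},{"translation":[24,0,0],"angular":[0,0,0],"jaw":0},{"translation":[32,0,-2],"angular":[0,0,0],"jaw":0},{"translation":[40,-1,-4],"angular":[0,0,0],"jaw":0},{"translation":[48,-1,-7],"angular":[0,0,0],"jaw":0},{"translation":[56,-2,-9],"angular":[0,0,0],"jaw":0},{"translation":[62,-2,-10],"angular":[0,0,0],"jaw":0},{"translation":[62,-2,-10],"angular":[0,0,0],"jaw":0}]'; python3 rel.py
```

```text
t: 12.4
ee_pos: [611.3, 90.9, 153.3]
orientation: [0.073, 3.139, 0.0]
ft_force: [3.5, 0.1, 2.4]
width: 0.4
grasp_force: 1.7
t 12.4 TCP vise [140.5 -19.  153.3] F vise [ 0.2 -3.5  2.4] q [ 0.13  0.5   1.7  -0.    0.95 -1.4 ]
```

```bash
python3 -m creep '[{"translation":[4,0,1],"angular":[0,0,0],"jaw":0},{"translation":[8,0,2],"angular":[0,0,0],"jaw":0},{"translation":[12,-1,3],"angular":[0,0,0],"jaw":0},{"translation":[15,-1,4],"angular":[0,0,0],"jaw":0},{"translation":[18,-1,5],"angular":[0,0,0],"jaw":0},{"translation":[22,-2,6],"angular":[0,0,0],"jaw":0},{"translation":[22,-2,6],"angular":[0,0,0],"jaw":0},{"translation":[22,-2,6],"angular":[0,0,0],"jaw":0}]'; python3 rel.py
```

```text
t: 13.4
ee_pos: [588.8, 89.8, 146.3]
orientation: [-0.073, -3.141, 0.0]
ft_force: [4.2, -0.7, 5.0]
width: 0.4
grasp_force: 2.4
t 13.4 TCP vise [138.4   3.4 146.3] F vise [-0.5 -4.2  5. ] q [ 0.13  0.48  1.75 -0.    0.92 -1.39]
```

```bash
python3 -m creep '[{"translation":[4,0,1],"angular":[0,0,0],"jaw":0},{"translation":[8,0,3],"angular":[0,0,0],"jaw":0},{"translation":[12,0,5],"angular":[0,0,0],"jaw":0},{"translation":[16,-1,7],"angular":[0,0,0],"jaw":0},{"translation":[19,-1,9],"angular":[0,0,0],"jaw":0},{"translation":[22,-1,12],"angular":[0,0,0],"jaw":0},{"translation":[22,-1,12],"angular":[0,0,0],"jaw":0},{"translation":[22,-1,12],"angular":[0,0,0],"jaw":0}]'; python3 rel.py
```

```text
t: 14.4
ee_pos: [576.9, 89.8, 141.0]
orientation: [0.072, 3.119, 0.002]
ft_force: [15.9, -6.1, 31.6]
width: 0.3
grasp_force: 15.6
t 14.4 TCP vise [137.8  15.3 141. ] F vise [ -5.3 -16.2  31.6] q [ 0.14  0.46  1.79 -0.    0.87 -1.39]
```

Resistance has risen to about 1.5 N m at α≈40°, so the jaw is on the blank. I'll tighten in small steps and watch angle against torque.

```bash
cat > tq.py <<'E'
from h import *
o=ctrl.get_obs();V=(585.8,-48.6,1.524);c,s=np.cos(V[2]),np.sin(V[2])
d=o["ee_pos"]-[V[0],V[1],0];f=o["ft_force"]
Y=-s*d[0]+c*d[1]+10;Z=d[2]-100;Fy,Fz=-(-s*f[0]+c*f[1]),-f[2]
r=np.sqrt(Y*Y+Z*Z-49);a=np.arctan2(Y,Z)+np.arctan(7/r)
print("alpha",round(np.degrees(a),1),"r",round(r,1),"torque Nm",round((Fy*Z-Fz*Y)/1000,2),"F",round(np.hypot(Fy,Fz),1))
E
python3 tq.py; python3 -m creep '[{"translation":[1,0,1],"angular":[0,0,0],"jaw":0},{"translation":[2,0,2],"angular":[0,0,0],"jaw":0},{"translation":[3,0,3],"angular":[0,0,0],"jaw":0},{"translation":[3,0,3],"angular":[0,0,0],"jaw":0},{"translation":[3,0,3],"angular":[0,0,0],"jaw":0},{"translation":[3,0,3],"angular":[0,0,0],"jaw":0},{"translation":[3,0,3],"angular":[0,0,0],"jaw":0},{"translation":[3,0,3],"angular":[0,0,0],"jaw":0}]'; python3 rel.py;python3 tq.py
```

```text
alpha 40.0 r 47.7 torque Nm 1.47 F 35.5
t: 15.4
ee_pos: [576.6, 89.9, 140.5]
orientation: [0.072, 3.113, 0.003]
ft_force: [16.4, -8.2, 44.6]
width: 0.4
grasp_force: 19.9
t 15.4 TCP vise [137.9  15.7 140.5] F vise [ -7.4 -16.8  44.6] q [ 0.14  0.46  1.8  -0.    0.86 -1.39]
alpha 40.8 r 47.4 torque Nm 1.82 F 47.6
```

```bash
python3 -m creep '[{"translation":[2,0,1],"angular":[0,0,0],"jaw":0},{"translation":[4,0,2],"angular":[0,0,0],"jaw":0},{"translation":[5,0,3],"angular":[0,0,0],"jaw":0},{"translation":[5,0,3],"angular":[0,0,0],"jaw":0},{"translation":[5,0,3],"angular":[0,0,0],"jaw":0},{"translation":[5,0,3],"angular":[0,0,0],"jaw":0},{"translation":[5,0,3],"angular":[0,0,0],"jaw":0},{"translation":[5,0,3],"angular":[0,0,0],"jaw":0}]'; python3 rel.py;python3 tq.py
```

```text
t: 16.4
ee_pos: [575.4, 90.0, 139.8]
orientation: [0.071, 3.105, 0.003]
ft_force: [20.9, -11.4, 54.0]
width: 0.5
grasp_force: 24.7
t 16.4 TCP vise [137.9  16.9 139.8] F vise [-10.4 -21.4  54. ] q [ 0.14  0.45  1.81 -0.01  0.84 -1.39]
alpha 42.4 r 47.5 torque Nm 2.3 F 58.1
```

That gives 2.3 N m at the bar, or roughly 0.5 kN of clamping force, which is firm. Backing off to check.

```bash
python3 -m creep '[{"translation":[-5,0,-5],"angular":[0,0,0],"jaw":0},{"translation":[-12,0,-12],"angular":[0,0,0],"jaw":0},{"translation":[-25,1,-30],"angular":[0,0,0],"jaw":0},{"translation":[-35,10,-70],"angular":[0,0,0],"jaw":0},{"translation":[-35,40,-110],"angular":[0,0,0],"jaw":0},{"translation":[-35,90,-140],"angular":[0,0,0],"jaw":0},{"translation":[-35,140,-140],"angular":[0,0,0],"jaw":0},{"translation":[-35,140,-140],"angular":[0,0,0],"jaw":0}]'; python3 rel.py
python3 - <<'E'
from workcell import ctrl
import cv2,numpy as np
a=ctrl.get_image("scene")[150:250,200:350]; b=ctrl.get_image("side")[125:225,220:330]
f=lambda im,w:cv2.resize(np.ascontiguousarray(im[:,:,::-1]),(w,380),interpolation=cv2.INTER_CUBIC)
cv2.imwrite("pics/g.png",np.hstack([f(a,440),f(b,360)]))
E
```

```text
t: 17.4
ee_pos: [598.5, 231.0, 266.9]
orientation: [-0.068, -3.137, 0.001]
ft_force: [-0.2, -1.2, -0.3]
width: 0.7
grasp_force: 0.0
t 17.4 TCP vise [279.9   0.4 266.9] F vise [-1.2  0.2 -0.3] q [ 0.35  0.41  1.55  0.    1.19 -1.18]
```

View pics/g.png

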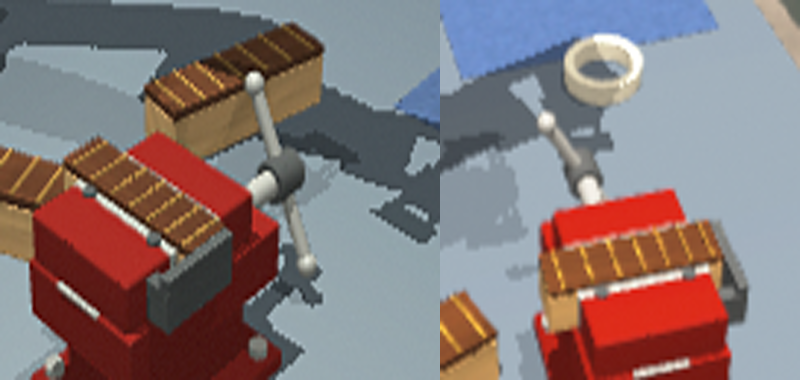

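The jaw has closed on the blank and the bar end points up towards the robot (left (255,80), right (545,120)). I'll verify the contact with the stop from the wrist camera.

```bash
python3 rel.py -50 -75 290
python3 - <<'E'
from h import *
ci=ctrl.camera_info("wrist"); o=ctrl.get_obs()
print(np.round(ci["world_from_camera"],2), o["ee_pos"], ci["camera_matrix"][0,0])
E
```

```text
t 17.5 TCP vise [2.771e+02 1.000e-01 2.666e+02] F vise [-1.2 -0.8 -0.4] q [ 0.35  0.4   1.55 -0.    1.19 -1.18]
trans [ -74.6 -327.2  -23.2] ang [-0.002 -0.004  0.001]
[[ 5.0000e-02 -9.6000e-01 -2.6000e-01  5.2519e+02]
 [ 1.0000e+00  4.0000e-02  1.0000e-02  2.3161e+02]
 [-0.0000e+00 -2.6000e-01  9.6000e-01  4.2996e+02]
 [ 0.0000e+00  0.0000e+00  0.0000e+00  1.0000e+00]] [598.65139931 228.17622087 266.55356066] 273.5786589608198
```

```bash
python3 -m creep '[{"translation":[-20,-47,-20],"angular":[0,0,0],"jaw":0},{"translation":[-40,-94,-20],"angular":[0,0,0],"jaw":0},{"translation":[-60,-140,-20],"angular":[0,0,0],"jaw":0},{"translation":[-80,-187,-20],"angular":[0,0,0],"jaw":0},{"translation":[-100,-234,-10],"angular":[0,0,0],"jaw":0},{"translation":[-120,-281,0],"angular":[0,0,0],"jaw":0},{"translation":[-140,-327,16],"angular":[0,0,0],"jaw":0},{"translation":[-140,-327,16],"angular":[0,0,0],"jaw":0}]'; python3 rel.py
python3 - <<'E'
from h import *
import cv2
ci=ctrl.camera_info("wrist"); im=ctrl.get_image("wrist")
V=(585.8,-48.6,1.524)
for P in [(-48,-75,170),(-48,85,170),(-70,-60,165),(-29,-75,170),(-106,-75,170)]: print(P,np.round(proj("",vw(V,P),ci)))
cv2.imwrite("pics/w.png",cv2.resize(im[:,:,::-1],(800,600),interpolation=cv2.INTER_CUBIC))
E
```

```text
t: 18.5
ee_pos: [723.1, -109.7, 249.0]
orientation: [-0.082, -3.135, -0.0]
ft_force: [-0.2, 0.4, -0.4]
width: 0.9
grasp_force: 0.0
t 18.5 TCP vise [ -54.6 -140.   249. ] F vise [ 0.3  0.2 -0.4] q [-0.17  0.56  1.34 -0.    1.25 -1.68]
(-48, -75, 170) [260. 127.]
(-48, 85, 170) [ 260. -104.]
(-70, -60, 165) [234. 109.]
(-29, -75, 170) [282. 127.]
(-106, -75, 170) [193. 128.]
```

View pics/w.png

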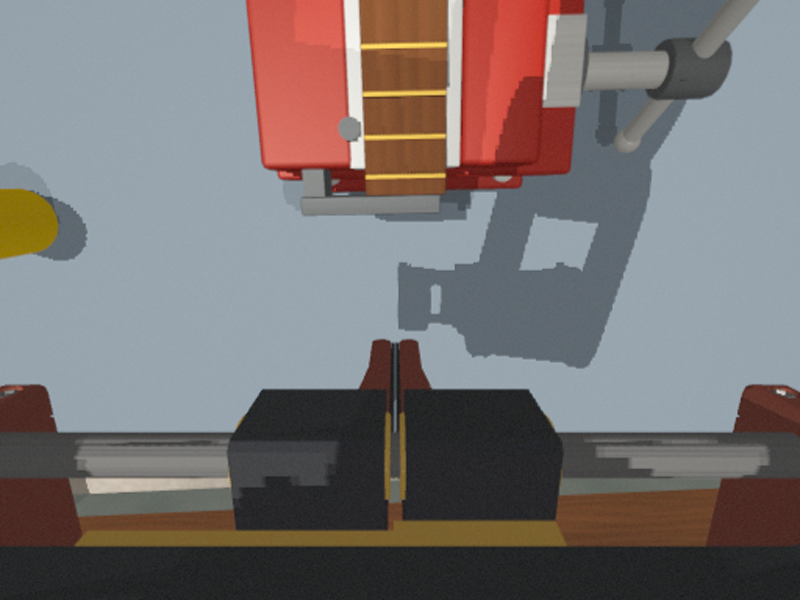

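Blank end (y≈194) is nearly flush with the stop plate (y≈197). I'll zoom in on that seam.

Run:
```python
from workcell import ctrl
import cv2,numpy as np
im=np.mean([ctrl.get_image("wrist") for _ in range(4)],0).astype(np.uint8)
g=im[100:145,185:305,::-1]
for c in (240,255,270,278): print(c, im[118:132,c].tolist())
cv2.imwrite("pics/w2.png",cv2.resize(g,None,fx=6.5,fy=6.5,interpolation=cv2.INTER_NEAREST))
```

```text
240 [[132, 82, 51], [132, 82, 51], [131, 82, 51], [131, 81, 50], [129, 82, 51], [117, 81, 56], [110, 93, 80], [118, 119, 116], [132, 134, 133], [134, 134, 134], [132, 133, 134], [131, 133, 133], [129, 131, 131], [128, 130, 130]]
255 [[128, 81, 47], [129, 81, 49], [129, 81, 48], [128, 81, 50], [126, 80, 48], [110, 77, 56], [107, 97, 91], [122, 124, 123], [130, 133, 131], [130, 133, 131], [130, 133, 131], [129, 132, 130], [128, 129, 129], [127, 129, 128]]
270 [[127, 80, 48], [127, 80, 48], [128, 80, 49], [127, 80, 47], [123, 79, 49], [108, 81, 65], [108, 103, 100], [126, 128, 128], [129, 131, 131], [127, 131, 130], [128, 130, 129], [127, 129, 128], [125, 128, 127], [124, 127, 126]]
278 [[117, 71, 44], [116, 70, 44], [115, 73, 47], [116, 78, 52], [112, 75, 51], [97, 76, 64], [76, 78, 79], [81, 88, 93], [83, 88, 94], [84, 92, 96], [96, 104, 109], [98, 106, 112], [97, 106, 112], [99, 107, 113]]
```

View pics/w2.png

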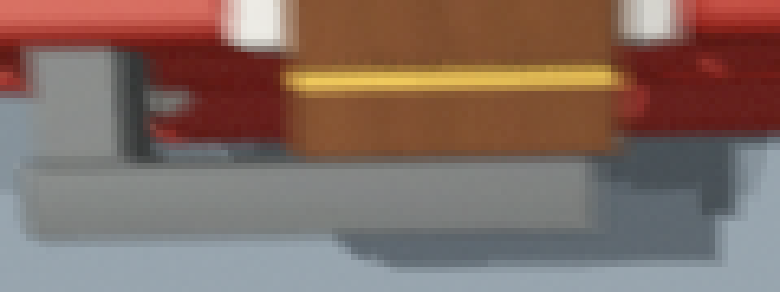

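The seam is closed and the blank is square to the plate. Handing in.

```bash
python3 -c "
from workcell import ctrl
print(ctrl.close_job())"
```

```text
the job is handed in; nothing more can be done
None
```

The job is handed in at about 19 s: the blank rests against the stop and is clamped with about 2.3 N m at the bar (roughly 0.5 kN, estimated); the grip limits weren't given, so "firm" and "not crushed" are my judgement.

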